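# Fit the bonnets on the irrigation valves and bring up their castle nuts

## Robot

A 7-joint arm with a two-finger parallel gripper is mounted at the origin on the work surface. World frame = base frame: x ahead of the robot, y to its left, z up, the work surface at z = 0. Lengths are in m, angles in rad, forces in N, time in s.
With the tool pointing down it reaches from about 0.4 to 0.925 m from the base axis. Payload 5.6 kg.
Tool frame: the origin (TCP) lies at the centre of the arm's flange, where the gripper is bolted on; the fingertips stand 173 mm ahead of it and the grasp point (between the pads) lies 155 mm ahead of it; z points along the fingers, y is the line along which they close (so a half turn about z gives the same grasp; the last joint's range is limited). The gripper opens to 85 mm and grips with 20 to 120 N. Pads are 22 mm wide; open, the fingers measure 114 mm over their backs; the gripper's body (76 mm by 85 mm) begins 54 mm behind the grasp point. The pads swing forward as they close: fully open they stand 13 mm farther back than shut.
Start: joints at [-1.363, 0.468, -0.012, 1.603, 0.006, 1.071, -0.056], TCP at [0.161, 0.63, 0.405] pointing down, gripper open.
Joint ranges: [-2.53, 2.53], [-0.31, 2.02], [-1.57, 1.55], [0.28, 2.44], [-1.29, 4.43], [0.15, 1.84], [-2.92, 2.92]. Speed limits (rad/s): [2.57, 2.57, 3.14, 3.14, 3.14, 3.14, 3.14].

## Interface

Orientations are given as [roll, pitch, yaw] about the fixed x, y, z axes, in that order (R = Rz(yaw) Ry(pitch) Rx(roll)).
In Python, from bench import env gives the robot as it stands.
- The arm moves only by the tool drive_tool, never from a script. Its argument "commands" is a list that holds one entry, the list of rows, each a list of 7 numbers: the opening, from 0 (shut) to 1 (fully open), then the shift along the world's x, y, z in units of 0.04 m (1.0 is 0.04 m), then the turn, a rotation vector about the world's x, y, z in units of 30 degrees (1.0 is 30 degrees). In form: [[[claw, x, y, z, wx, wy, wz], ...]]. A call has 1 to 12 rows; each row shifts and turns the commanded pose from where the row before left it; what a row does not reach is not made up. A row lasts 1/10 s, in which the tool goes at most 50 mm and 8.59 degrees, less where a joint would pass 70% of its speed; a pose out of reach is approached as far as the arm can. A call with a number of a shift or a turn outside -1 to 1 is refused whole. A call with a gripper value outside its range is refused whole. The fingers move at their own pace and stop on an object; "grip_force" is the grip in N (left out, the last holds). Time passes only in rows, so rows that do not move let the fingers close. It gives the time, the measured TCP pose, the force, the opening and the grip force at its end, in the units of the state.
- env.state(): the state, without advancing time (a new reading comes with each control period).
- env.read_camera(name): name is "scene" or "top" or "wrist"; returns (picture, depth): 480x640x3 uint8, red, green, blue; 480x640 float32, m along the optical axis (not along the pixel's ray), 0 where there is no reading.
- env.calibration(name): a dict with "intrinsics" (3x3 intrinsics, pixels), "xyz" and "rotation" of the camera in the world. Camera axes: x right, y up, looking along -z (the intrinsics and any distortion apply to the point x, -y, -z); pixel columns grow to the right and rows downward; lengths in m; the calibration is good to about 2 mm. A picture is of the moment at which its call begins: read the wrist's pose just before it. calibration takes no time and is no camera call; for the wrist camera it gives the pose at the moment of the call.
- env.sign_off(): hands the job in; it is judged then, once.
Trained networks look in the newest picture that a camera, given by its name, has taken for a name from the list of things; names that differ only in an ending like _2 or _b are one class to them, and where a whole thing is asked for, a point or a joint stands for the part that bears it (a point fixed in the world has none). Each returns a list of dicts, best first, with "score" (0 to 1); they miss things now and then, are a little off and sometimes report something else, mostly with a low value. They report only what shows in the picture. A call takes as long as a camera call. They do not tell look-alikes from the thing itself.
- env.silhouettes(camera, query): "pixels" (480x640 bool, what is visible of it) and "at" ([column, row] in pixels, amid what is visible of it).
- env.landmark_of(camera, query): "at" ([column, row] in pixels: a listed point, or the origin of a listed thing).
The state is a dict: "time": time; "joint_positions": joint angles; "qvel": joint speeds; "tau": joint torques, N m; "ee_pos": TCP position; "ee_rot": TCP orientation; "ft_force": force on the tool from outside, world axes, zero at the start; "wrist_torque": the same for the moment, N m; "finger_gap": finger opening in m; "grip_force": force on a finger pad.
Only numpy, scipy, OpenCV 4.12 (cv2) and the standard library are available. Lean on these libraries where they do the work, as an engineer would, in place of code of your own. Each camera call takes 0.05 s, during which the arm holds its last target. There are 200 camera calls.

## Task

Fit every black valve bonnet on the table (there are two or three): lower each one over the two locating pins of a brass valve body of its own until its plate rests flush. Then, on every fitted bonnet, tighten the castle nut clockwise until it pulls tight and turn it just a little further, only as far as its yellow-marked slot, the first one to line up with the cotter hole under the white line on the stem's end, so that the split pin could go straight in. Do not overtighten, and leave the elbow, knob and spring cap where they lie.

Things in the scene. Friction and masses are not known exactly. Their poses are not given: they have to be found in the camera images.
- valve1_seat (a point): first of three brass valve bodies, fixed in cradles. Centre of its flat top flange (66 x 100 mm, face 50 mm above the table); z up; two steel locating pins stand on the face at y = +37 and -37 mm, 8 mm thick, 15 mm tall, tips tapered; x runs along the pipe, whose ends lie 57 mm either side. Its pose varies.
- valve2_seat (a point): second of three brass valve bodies, fixed in cradles. Centre of its flat top flange (66 x 100 mm, face 50 mm above the table); z up; two steel locating pins stand on the face at y = +37 and -37 mm, 8 mm thick, 15 mm tall, tips tapered; x runs along the pipe, whose ends lie 57 mm either side. Its pose varies.
- valve3_seat (a point): third of three brass valve bodies, fixed in cradles. Centre of its flat top flange (66 x 100 mm, face 50 mm above the table); z up; two steel locating pins stand on the face at y = +37 and -37 mm, 8 mm thick, 15 mm tall, tips tapered; x runs along the pipe, whose ends lie 57 mm either side. Its pose varies.
- bonnetA_turret (a point): black bonnet, loose, 0.43 kg, in some starts absent: plate 66 (x) x 100 (y) x 12 mm, two through holes 10 mm wide at x = 0, y = +37 and -37 mm; on its middle a square turret 40 x 40 x 27 mm, sides facing x and y, to hold it by. The point is the turret's centre, 25.5 mm above the plate's underside. Fits any valve body, either way round.
- bonnetA_stem (a point): centre of the top end of bonnetA's brass stem, 18 mm thick, 69 mm above the plate's underside. The cotter hole runs through the stem along x, 10 mm below; a white line on the end points along +x.
- nutA_mid (a point): steel castle nut captive on bonnetA's stem: hexagon 34 mm across flats, 22 mm high; the point is its centre, 52.5 mm above the plate's underside, 13.5 mm above the turret's top. Six slots in its top, one at the middle of each flat; the yellow slot and flat lie on its own +x, which comes in line with the bonnet's +x (yellow slot at the white line) when the job is done.
- nutA (a joint): run of that nut down its thread onto the steel washer under it, rad, growing clockwise from above (tightening). Found slack between 0.1 and 1.0; turns at about 0.15 N m and stops growing at 3.739, where the nut bears hard on the washer; from there nut and washer go round together and joint draw counts. In all it needs 180 to 235 degrees.
- drawA (a joint): further turn of that nut, rad, clockwise from above, once it pulls tight (0 until then): nut and washer turn together at 0.4 to 0.5 N m and stay where they are left. The yellow slot, the first to line up with the cotter hole after that, does so at 0.45. Past 0.95 the packing is crushed.
- bonnetB_turret (a point): black bonnet, loose, 0.43 kg, in some starts absent: plate 66 (x) x 100 (y) x 12 mm, two through holes 10 mm wide at x = 0, y = +37 and -37 mm; on its middle a square turret 40 x 40 x 27 mm, sides facing x and y, to hold it by. The point is the turret's centre, 25.5 mm above the plate's underside. Fits any valve body, either way round.
- bonnetB_stem (a point): centre of the top end of bonnetB's brass stem, 18 mm thick, 69 mm above the plate's underside. The cotter hole runs through the stem along x, 10 mm below; a white line on the end points along +x.
- nutB_mid (a point): steel castle nut captive on bonnetB's stem: hexagon 34 mm across flats, 22 mm high; the point is its centre, 52.5 mm above the plate's underside, 13.5 mm above the turret's top. Six slots in its top, one at the middle of each flat; the yellow slot and flat lie on its own +x, which comes in line with the bonnet's +x (yellow slot at the white line) when the job is done.
- nutB (a joint): run of that nut down its thread onto the steel washer under it, rad, growing clockwise from above (tightening). Found slack between 0.1 and 1.0; turns at about 0.15 N m and stops growing at 3.739, where the nut bears hard on the washer; from there nut and washer go round together and joint draw counts. In all it needs 180 to 235 degrees.
- drawB (a joint): further turn of that nut, rad, clockwise from above, once it pulls tight (0 until then): nut and washer turn together at 0.4 to 0.5 N m and stay where they are left. The yellow slot, the first to line up with the cotter hole after that, does so at 0.45. Past 0.95 the packing is crushed.
- bonnetC_turret (a point): black bonnet, loose, 0.43 kg, in some starts absent: plate 66 (x) x 100 (y) x 12 mm, two through holes 10 mm wide at x = 0, y = +37 and -37 mm; on its middle a square turret 40 x 40 x 27 mm, sides facing x and y, to hold it by. The point is the turret's centre, 25.5 mm above the plate's underside. Fits any valve body, either way round.
- bonnetC_stem (a point): centre of the top end of bonnetC's brass stem, 18 mm thick, 69 mm above the plate's underside. The cotter hole runs through the stem along x, 10 mm below; a white line on the end points along +x.
- nutC_mid (a point): steel castle nut captive on bonnetC's stem: hexagon 34 mm across flats, 22 mm high; the point is its centre, 52.5 mm above the plate's underside, 13.5 mm above the turret's top. Six slots in its top, one at the middle of each flat; the yellow slot and flat lie on its own +x, which comes in line with the bonnet's +x (yellow slot at the white line) when the job is done.
- nutC (a joint): run of that nut down its thread onto the steel washer under it, rad, growing clockwise from above (tightening). Found slack between 0.1 and 1.0; turns at about 0.15 N m and stops growing at 3.739, where the nut bears hard on the washer; from there nut and washer go round together and joint draw counts. In all it needs 180 to 235 degrees.
- drawC (a joint): further turn of that nut, rad, clockwise from above, once it pulls tight (0 until then): nut and washer turn together at 0.4 to 0.5 N m and stay where they are left. The yellow slot, the first to line up with the cotter hole after that, does so at 0.45. Past 0.95 the packing is crushed.
- elbow: copper elbow fitting, about 58 x 58 x 25 mm, loose; the point is its body origin on the table under its bend; not part of this job.
- flow_knob: yellow plastic flow-control knob, 38 mm across, 25 mm high, loose, origin at the centre of its underside; not part of this job.
- spring_cap: stainless spring cap, 36 mm across, 22 mm high, loose, origin at the centre of its underside; not part of this job.
Mind the look-alikes: they are no part of the job. What is shaped like the part that bears bonnetA_turret but red is not meant.

How it is judged:
At the end, for the whole second after the job is handed in: every bonnet present sits on a valve body of its own, plate flush (within 2 mm in height, 4 mm sideways, 0.08 rad in yaw, 0.04 rad upright) and at rest, and its nut is drawn tight (draw above 0.25) and stands within 0.12 rad of the yellow slot's lining up with the cotter hole (about 0.45) (((horizontal distance between bonnetA_turret and valve1_seat below 0.004 m and z of bonnetA_turret in the frame of valve1_seat between 0.0235 and 0.0275 m and angle between the x axis of bonnetA_turret and the x axis of valve1_seat, either way round below 0.08 rad) or (horizontal distance between bonnetA_turret and valve2_seat below 0.004 m and z of bonnetA_turret in the frame of valve2_seat between 0.0235 and 0.0275 m and angle between the x axis of bonnetA_turret and the x axis of valve2_seat, either way round below 0.08 rad) or (horizontal distance between bonnetA_turret and valve3_seat below 0.004 m and z of bonnetA_turret in the frame of valve3_seat between 0.0235 and 0.0275 m and angle between the x axis of bonnetA_turret and the x axis of valve3_seat, either way round below 0.08 rad)) and angle between each of bonnetA_turret, bonnetB_turret, bonnetC_turret's own z axis and vertical below 0.04 rad and value of joint each of drawA, drawB, drawC above 0.25 rad and angle between the x axis of nutA_mid and the x axis of bonnetA_turret, either way round below 0.12 rad and linear speed of each of bonnetA, bonnetB, bonnetC below 0.02 m/s and ((horizontal distance between bonnetB_turret and valve1_seat below 0.004 m and z of bonnetB_turret in the frame of valve1_seat between 0.0235 and 0.0275 m and angle between the x axis of bonnetB_turret and the x axis of valve1_seat, either way round below 0.08 rad) or (horizontal distance between bonnetB_turret and valve2_seat below 0.004 m and z of bonnetB_turret in the frame of valve2_seat between 0.0235 and 0.0275 m and angle between the x axis of bonnetB_turret and the x axis of valve2_seat, either way round below 0.08 rad) or (horizontal distance between bonnetB_turret and valve3_seat below 0.004 m and z of bonnetB_turret in the frame of valve3_seat between 0.0235 and 0.0275 m and angle between the x axis of bonnetB_turret and the x axis of valve3_seat, either way round below 0.08 rad)) and angle between the x axis of nutB_mid and the x axis of bonnetB_turret, either way round below 0.12 rad and ((horizontal distance between bonnetC_turret and valve1_seat below 0.004 m and z of bonnetC_turret in the frame of valve1_seat between 0.0235 and 0.0275 m and angle between the x axis of bonnetC_turret and the x axis of valve1_seat, either way round below 0.08 rad) or (horizontal distance between bonnetC_turret and valve2_seat below 0.004 m and z of bonnetC_turret in the frame of valve2_seat between 0.0235 and 0.0275 m and angle between the x axis of bonnetC_turret and the x axis of valve2_seat, either way round below 0.08 rad) or (horizontal distance between bonnetC_turret and valve3_seat below 0.004 m and z of bonnetC_turret in the frame of valve3_seat between 0.0235 and 0.0275 m and angle between the x axis of bonnetC_turret and the x axis of valve3_seat, either way round below 0.08 rad)) and angle between the x axis of nutC_mid and the x axis of bonnetC_turret, either way round below 0.12 rad); the robot touches nothing.
It fails at once if a nut overtightened (more than 0.5 rad past the yellow slot's lining up) (value of joint any of drawA, drawB, drawC above 0.95 rad).
It fails at once if elbow moved by more than 25 mm (distance of elbow from where it was at the start of the episode above 0.025 m).
It fails at once if flow knob moved by more than 25 mm (distance of flow_knob from where it was at the start of the episode above 0.025 m).
It fails at once if spring cap moved by more than 25 mm (distance of spring_cap from where it was at the start of the episode above 0.025 m).
Of bonnetA, bonnetB, bonnetC only 2 to 3 are there at a start; the rules pass over those that are not, and their reading is None.
At some moment in a run one of bonnetA, bonnetB, bonnetC may be knocked a few centimetres aside while the robot is not near it.
Once in a run the grip may slacken for a moment while it holds something.
It also fails if it takes over 210 s, if anything falls off the work surface, if the arm or the gripper's body presses on something with over 40 N, if the wrist force passes 120 N, or if a joint passes its speed limit or range.

## Working session

There is one attempt and no reset: what is moved stays moved. The work goes in short steps, Python scripts to look and compute and a tool call to move; the robot and the scene stay as the last step left them, time stands still between calls to the robot, and variables do not carry over. Pictures are saved under pics/ and viewed, at most 14 in all, crops included, and the job is handed in when it is done.

Besides the shell and the picture viewer there is one more tool, called after "Call:" by a JSON object that holds its "name" and its "arguments". drive_tool: Moves the arm, as the interface text tells. Its arguments: {"type":"object","properties":{"commands":{"type":"array"},"grip_force":{"type":"number"}},"required":["commands"]}

```bash
ls; mkdir -p pics; python3 - <<'E'
from bench import env
import cv2
for c in ["scene","top"]:
    p,d=env.read_camera(c); cv2.imwrite(f"pics/{c}0.png",p[:,:,::-1])
    k=env.calibration(c); print(c,k)
s=env.state(); print(s)
E
```

```text
pics
scene {'intrinsics': array([[534.824234  ,   0.        , 318.08797127],
       [  0.        , 534.824234  , 237.56687868],
       [  0.        ,   0.        ,   1.        ]]), 'xyz': array([1.38188173, 0.22584802, 0.62076646]), 'rotation': array([1.01172355, 0.02424612, 1.70752611])}
top {'intrinsics': array([[500.33787413,   0.        , 315.70988735],
       [  0.        , 500.33787413, 236.13946941],
       [  0.        ,   0.        ,   1.        ]]), 'xyz': array([0.41873229, 0.10238134, 0.99663109]), 'rotation': array([ 0.12571312, -0.02835953, -1.58814783])}
{'time': 0.1, 'joint_positions': array([-1.36298666,  0.46834595, -0.01162756,  1.60356876,  0.00600024,
        1.0714044 , -0.0562957 ]), 'qvel': array([ 0.00172898, -0.00130113, -0.00031346, -0.00109021, -0.00096931,
       -0.00018872,  0.00032763]), 'tau': array([ 7.67207330e-04, -5.33516550e+01,  2.15869525e-02, -2.51968235e+01,
        1.14778071e-02,  4.29066306e-03, -1.38861475e-05]), 'ee_pos': array([0.16129623, 0.62942693, 0.40378106]), 'ee_rot': array([-3.13990443e+00,  1.09030243e-04,  2.89074532e+00]), 'ft_force': array([-0.70145524, -1.00358398,  0.27496599]), 'wrist_torque': array([-0.03909378, -0.03115233,  0.01788678]), 'grip_force': 0.0, 'finger_gap': 0.08585410473558051}
```

View pics/top0.png

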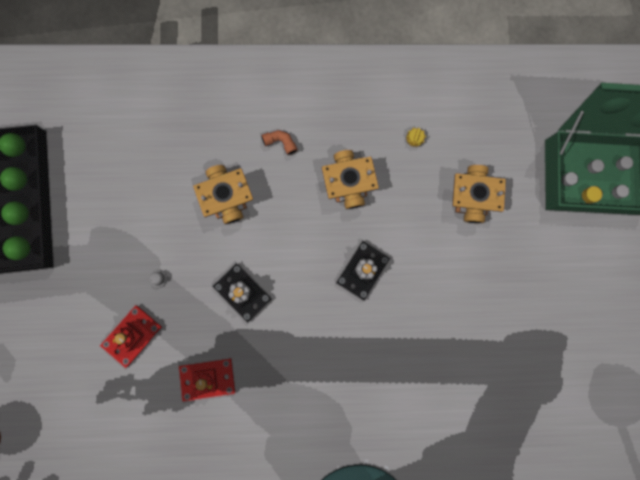

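View pics/scene0.png

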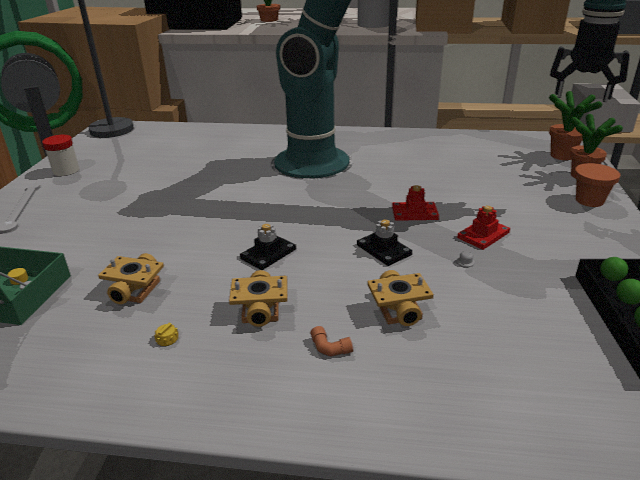

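```bash
cat > h.py <<'E'
from bench import env
import numpy as np, cv2
from scipy.spatial.transform import Rotation as Ro
def R(r): return Ro.from_euler('xyz',r).as_matrix()
def ray(k,px):
    K=k['intrinsics']; v=np.array([(px[0]-K[0,2])/K[0,0],(px[1]-K[1,2])/K[1,1],1.])
    return np.array(k['xyz']), R(k['rotation'])@(v*[1,-1,-1])   # d has depth 1
def proj(k,P):
    c=(np.atleast_2d(P)-k['xyz'])@R(k['rotation'])*[1,-1,-1]; c=c@k['intrinsics'].T
    return c[:,:2]/c[:,2:]
def tri(rays):
    A=0;b=0
    for o,d in rays:
        d=d/np.linalg.norm(d); M=np.eye(3)-np.outer(d,d); A=A+M; b=b+M@o
    return np.linalg.solve(A,b)
def atz(k,px,z):
    o,d=ray(k,px); return o+d*(z-o[2])/d[2]
def snap(c,name=None):
    k=env.calibration(c); p,d=env.read_camera(c)
    if name: cv2.imwrite(f"pics/{name}.png",p[:,:,::-1])
    return k,p,d
E
python3 - <<'E'
from h import *
kt,pt,dt=snap("top"); ks,ps,ds=snap("scene")
for q in ["bonnetA_turret","bonnetA_stem","valve1_seat"]:
    z={"bonnetA_turret":.0255,"bonnetA_stem":.069,"valve1_seat":.05}[q]
    T=env.landmark_of("top",q); S=env.landmark_of("scene",q)
    for t in T:
        w=atz(kt,t["at"],z); e=proj(ks,w)[0]
        best=min(S,key=lambda s:np.hypot(*(np.array(s["at"])-e)))
        P=tri([ray(kt,t["at"]),ray(ks,best["at"])])
        print(q,np.round(t["at"]),round(t["score"],2),"flat",w.round(3),"tri",P.round(3),"dpx",np.round(np.array(best["at"])-e,1))
kw,p,d=snap("wrist"); s=env.state(); print(kw, s["ee_pos"])
Rt=R(s["ee_rot"]); print("cam in tool",Rt.T@(kw["xyz"]-s["ee_pos"]), Rt.T@R(kw["rotation"]))
E
```

```text
bonnetA_turret [207. 381.] 0.6 flat [0.269 0.282 0.026] tri [0.268 0.289 0.019] dpx [4.9 1.9]
bonnetA_turret [125. 338.] 0.6 flat [0.353 0.436 0.025] tri [0.353 0.433 0.026] dpx [-2.8 -0.1]
bonnetA_turret [242. 298.] 0.58 flat [0.424 0.216 0.025] tri [0.424 0.215 0.02 ] dpx [-1.1  2.2]
bonnetA_turret [418. 138.] 0.37 flat [ 0.737 -0.137  0.025] tri [0.68  0.068 0.222] dpx [215.6 -84.8]
bonnetA_stem [118. 339.] 0.9 flat [0.354 0.433 0.069] tri [0.354 0.432 0.064] dpx [-2.   2.2]
bonnetA_stem [234. 293.] 0.84 flat [0.433 0.226 0.069] tri [0.433 0.225 0.069] dpx [-1.2  0.1]
bonnetA_stem [198. 388.] 0.73 flat [0.265 0.29  0.069] tri [0.264 0.289 0.064] dpx [-1.7  1.8]
bonnetA_stem [349. 179.] 0.7 flat [0.644 0.009 0.069] tri [0.618 0.123 0.188] dpx [126.6 -54.5]
valve1_seat [223. 191.] 0.89 flat [0.627 0.249 0.05 ] tri [0.629 0.251 0.044] dpx [1.7 3.1]
{'intrinsics': array([[370.02785991,   0.        , 323.42934156],
       [  0.        , 370.02785991, 243.19613911],
       [  0.        ,   0.        ,   1.        ]]), 'xyz': array([0.08320936, 0.65020773, 0.37301317]), 'rotation': array([-3.13207440e-01, -1.09382404e-03,  1.31836965e+00])} [0.16133223 0.62965869 0.40466636]
cam in tool [0.08077977 0.00051559 0.03165017] [[-1.59960426e-03  9.51359969e-01  3.08077347e-01]
 [ 9.99998119e-01  1.85961939e-03 -5.50401363e-04]
 [-1.09653643e-03  3.08075887e-01 -9.51361154e-01]]
```

Call:
{"name": "drive_tool", "arguments": {"commands": [[[1, 0.55, -0.84, 0, 0, 0, -0.28], [1, 0.55, -0.84, 0, 0, 0, -0.28], [1, 0.55, -0.84, 0, 0, 0, -0.28], [1, 0.55, -0.84, 0, 0, 0, -0.28], [1, 0.55, -0.84, 0, 0, 0, -0.28], [1, 0.55, -0.84, 0, 0, 0, -0.28], [1, 0.55, -0.84, 0, 0, 0, -0.28], [1, 0.55, -0.84, 0, 0, 0, -0.28], [1, 0.55, -0.84, 0, 0, 0, -0.28], [1, 0.55, -0.84, 0, 0, 0, -0.28], [1, 0.55, -0.84, 0, 0, 0, -0.28], [1, 0.55, -0.84, 0, 0, 0, -0.28]]], "grip_force": 60}}

```text
time: 1.75
ee_pos: [0.426, 0.225, 0.4051]
ee_rot: [3.141, -0.001, 1.126]
ft_force: [0.3, -0.3, 0.3]
finger_gap: 0.0854
grip_force: 0.0
```

Call:
{"name": "drive_tool", "arguments": {"commands": [[[1, 0, 0, -0.6, 0, 0, -0.2], [1, 0, 0, -0.6, 0, 0, -0.2], [1, 0, 0, -0.6, 0, 0, -0.2], [1, 0, 0, 0, 0, 0, 0], [1, 0, 0, 0, 0, 0, 0]]]}}

```text
time: 2.25
ee_pos: [0.4255, 0.2266, 0.333]
ee_rot: [3.141, 0.0, 0.82]
ft_force: [0.4, 0.4, 0.5]
finger_gap: 0.0852
grip_force: 0.0
```

```bash
python3 - <<'E'
from h import *
kw,p,d=snap("wrist","w1"); s=env.state(); print(s["ee_pos"],s["ee_rot"],s["joint_positions"])
for q in ["bonnetA_turret","bonnetA_stem","nutA_mid"]:
    for t in env.landmark_of("wrist",q): print(q,np.round(t["at"],1),round(t["score"],2),atz(kw,t["at"],{"bonnetA_turret":.0255,"bonnetA_stem":.069,"nutA_mid":.0525}[q]).round(4), d[int(t["at"][1]),int(t["at"][0])])
E
```

```text
[0.42576009 0.22673715 0.33363916] [ 3.14123657e+00 -1.26760455e-03  8.19670744e-01] [-0.99882029  0.29865528  0.51767654  2.09548824 -0.20569463  0.79402439
 -1.10647828]
bonnetA_turret [341.7 230.8] 0.94 [0.434  0.2179 0.0255] 0.2478755
bonnetA_turret [143.8 307.2] 0.68 [0.2697 0.2814 0.0255] 0.281998
bonnetA_stem [342.6 247.5] 0.95 [0.4336 0.2196 0.069 ] 0.24653833
bonnetA_stem [109.7 332.6] 0.89 [0.2686 0.286  0.069 ] 0.26545
nutA_mid [341.3 240.9] 0.84 [0.4331 0.2192 0.0525] 0.24410827
nutA_mid [19.  86.2] 0.67 [0.3547 0.4309 0.0525] 0.22100888
nutA_mid [121.9 318.4] 0.6 [0.2704 0.2872 0.0525] 0.27031022
```

View pics/w1.png

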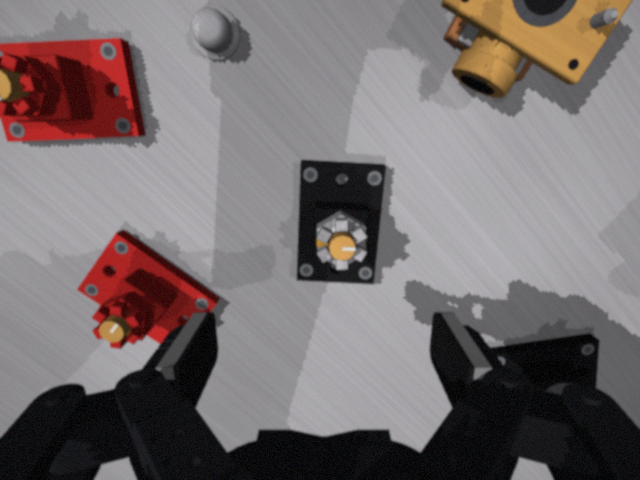

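```bash
cat >> h.py <<'E'
def cloud(k,d):
    v,u=np.nonzero(d>0); K=k['intrinsics']; z=d[v,u]
    c=np.c_[(u-K[0,2])/K[0,0]*z,-(v-K[1,2])/K[1,1]*z,-z]
    return c@R(k['rotation']).T+k['xyz']
def rect(k,d,c,z0,z1,rad=.062):
    P=cloud(k,d); m=(np.hypot(*(P[:,:2]-np.array(c)[:2]).T)<rad)&(P[:,2]>z0)&(P[:,2]<z1); Q=P[m]
    (cx,cy),(w,h),a=cv2.minAreaRect((Q[:,:2]*1000).astype(np.float32))
    if w>h: a=a+90; w,h=h,w     # a = direction of the short side (part's x)
    return np.array([cx,cy])/1000,(w,h),((a+90)%180)-90,np.median(Q[:,2]),m.sum()
E
python3 - <<'E'
from h import *
kw,p,d=snap("wrist"); print(rect(kw,d,[.4335,.219],.007,.018))
P=cloud(kw,d)
m=np.hypot(P[:,0]-.4335,P[:,1]-.219)<.05; print(np.histogram(P[m,2],np.arange(-.01,.09,.005)))
kt,pt,dt=snap("top")
for t in env.landmark_of("top","valve1_seat"): 
    c=atz(kt,t["at"],.05); print(t["at"],t["score"],c,rect(kt,dt,c,.042,.058))
for t in env.landmark_of("top","bonnetA_stem"): 
    c=atz(kt,t["at"],.069); print(t["at"],t["score"],c,rect(kt,dt,c,.006,.02))
E
```

```text
(array([0.4326911 , 0.21910715]), (66.13153076171875, 100.7153091430664), -46.18783187866211, np.float64(0.011211941302294526), np.int64(6353))
(array([   0, 2001,  287,  301, 5242,   64,   68,   69,   76,  694,   62,
         88,  462,  183,  876,  535,    0,    0,    0]), array([-0.01 , -0.005,  0.   ,  0.005,  0.01 ,  0.015,  0.02 ,  0.025,
        0.03 ,  0.035,  0.04 ,  0.045,  0.05 ,  0.055,  0.06 ,  0.065,
        0.07 ,  0.075,  0.08 ,  0.085]))
[480.0, 191.8] 0.36 [ 0.62056656 -0.24817673  0.05      ] (array([ 0.61987781, -0.24642047]), (100.78856658935547, 111.7012710571289), 83.344970703125, np.float64(0.04929713056066887), np.int64(1962))
[238.1, 292.4] 0.84 [0.43344075 0.21832313 0.069     ] (array([0.43505542, 0.21807237]), (70.60307312011719, 100.22611236572266), -45.44496154785156, np.float64(0.012294462996156108), np.int64(677))
[116.4, 338.7] 0.77 [0.3542002  0.43659599 0.069     ] (array([0.34019675, 0.44415012]), (64.13261413574219, 67.19703674316406), -41.171356201171875, np.float64(0.012440868907882985), np.int64(493))
```

Call:
{"name": "drive_tool", "arguments": {"commands": [[[1, 0.18, -0.19, -0.5, 0, 0, -0.1], [1, 0, 0, -0.8, 0, 0, 0], [1, 0, 0, -0.8, 0, 0, 0], [1, 0, 0, -0.8, 0, 0, 0], [1, 0, 0, -0.4, 0, 0, 0], [1, 0, 0, -0.3, 0, 0, 0], [1, 0, 0, -0.05, 0, 0, 0], [1, 0, 0, 0, 0, 0, 0]]]}}

```text
time: 3.45
ee_pos: [0.4328, 0.2189, 0.187]
ee_rot: [3.141, -0.0, 0.765]
ft_force: [0.2, 0.1, 0.6]
finger_gap: 0.0857
grip_force: 0.0
```

```bash
python3 - <<'E'
from h import *
s=env.state(); print(s["ee_pos"],s["ee_rot"],s["ft_force"])
kw,p,d=snap("wrist","w2"); print(rect(kw,d,[.4335,.219],.007,.018))
for q in ["bonnetA_stem"]:
    for t in env.landmark_of("wrist",q): print(q,t["at"],t["score"],atz(kw,t["at"],.069))
E
```

```text
[0.4328406  0.21890586 0.18697311] [ 3.14141969e+00 -4.19081440e-04  7.64861747e-01] [0.16653421 0.11603583 0.63573908]
(array([0.43273196, 0.21893306]), (66.53057861328125, 101.2728500366211), -46.20587158203125, np.float64(0.011183888937690456), np.int64(17505))
bonnetA_stem [328.7, 406.4] 0.75 [0.43379295 0.22036059 0.069     ]
```

View pics/w2.png

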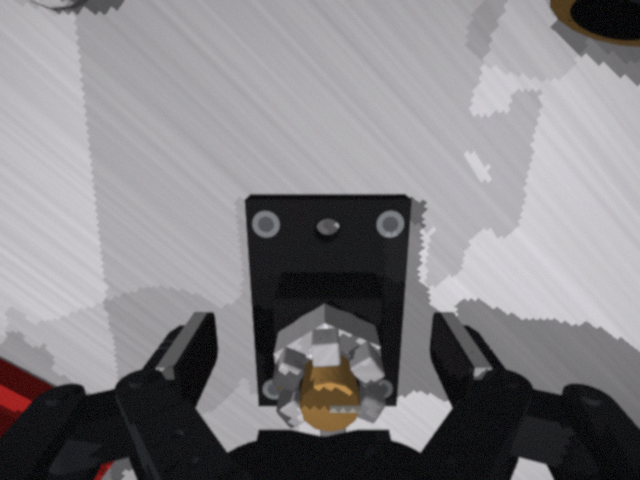

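Call:
{"name": "drive_tool", "arguments": {"commands": [[[0, 0, 0, 0, 0, 0, 0], [0, 0, 0, 0, 0, 0, 0], [0, 0, 0, 0, 0, 0, 0], [0, 0, 0, 0, 0, 0, 0], [0, 0, 0, 0, 0, 0, 0], [0, 0, 0, 0, 0, 0, 0], [0, 0, 0, 0, 0, 0, 0], [0, 0, 0, 0, 0, 0, 0]]], "grip_force": 80}}

```text
time: 4.35
ee_pos: [0.433, 0.2189, 0.1875]
ee_rot: [3.141, -0.001, 0.765]
ft_force: [0.3, -1.4, 8.1]
finger_gap: 0.0386
grip_force: 81.5
```

Call:
{"name": "drive_tool", "arguments": {"commands": [[[0, 0, 0, 0.3, 0, 0, 0], [0, 0, 0, 0.6, 0, 0, 0], [0, 0, 0, 0.9, 0, 0, 0], [0, 0, 0, 0.9, 0, 0, 0], [0, 0.49, 0.44, 0.11, 0, 0, 0.275], [0, 0.49, 0.44, 0.11, 0, 0, 0.275], [0, 0.49, 0.44, 0.11, 0, 0, 0.275], [0, 0.49, 0.44, 0.11, 0, 0, 0.275], [0, 0.49, 0.44, 0.11, 0, 0, 0.275], [0, 0.49, 0.44, 0.11, 0, 0, 0.275], [0, 0.49, 0.44, 0.11, 0, 0, 0.275], [0, 0.49, 0.44, 0.11, 0, 0, 0.275]]]}}

```text
time: 5.55
ee_pos: [0.5895, 0.36, 0.3298]
ee_rot: [-3.14, 0.001, 1.923]
ft_force: [0.1, -0.8, -4.0]
finger_gap: 0.0386
grip_force: 81.3
```

Call:
{"name": "drive_tool", "arguments": {"commands": [[[0, 0, 0, 0, 0, 0, 0], [0, 0, 0, 0, 0, 0, 0]]]}}

```text
time: 5.75
ee_pos: [0.5889, 0.3592, 0.3291]
ee_rot: [-3.139, 0.001, 1.915]
ft_force: [0.0, -0.6, -5.0]
finger_gap: 0.0386
grip_force: 81.7
```

```bash
python3 - <<'E'
from h import *
s=env.state(); print(s["ee_pos"],s["ee_rot"],s["ft_force"],s["finger_gap"],s["joint_positions"])
kw,p,d=snap("wrist","w3"); print(rect(kw,d,[.628,.25],.045,.055))
for q in ["valve1_seat","bonnetA_stem"]:
    for t in env.landmark_of("wrist",q): print(q,t["at"],t["score"],atz(kw,t["at"],.05 if q[0]=='v' else .21))
P=cloud(kw,d); m=np.hypot(P[:,0]-.628,P[:,1]-.25)<.06; print(np.histogram(P[m,2],np.arange(0,.09,.005)))
E
```

```text
[0.58890785 0.35922407 0.32912378] [-3.13928111e+00  1.21627398e-03  1.91533417e+00] [ 0.02663026 -0.62586633 -4.95000784] 0.03861438326116785 [-0.74906848  0.6123598   0.22322399  1.56770557 -0.15286914  0.98126844
 -0.13509417]
(array([0.64077795, 0.21139725]), (12.564979553222656, 61.627037048339844), -70.57315063476562, np.float64(0.049022890913952274), np.int64(230))
(array([  0,   0,   0,   0,   0,   0,   0,   0,   0, 221,   9,   0,   0,
         0,   0,   0,   0]), array([0.   , 0.005, 0.01 , 0.015, 0.02 , 0.025, 0.03 , 0.035, 0.04 ,
       0.045, 0.05 , 0.055, 0.06 , 0.065, 0.07 , 0.075, 0.08 , 0.085]))
```

View pics/w3.png

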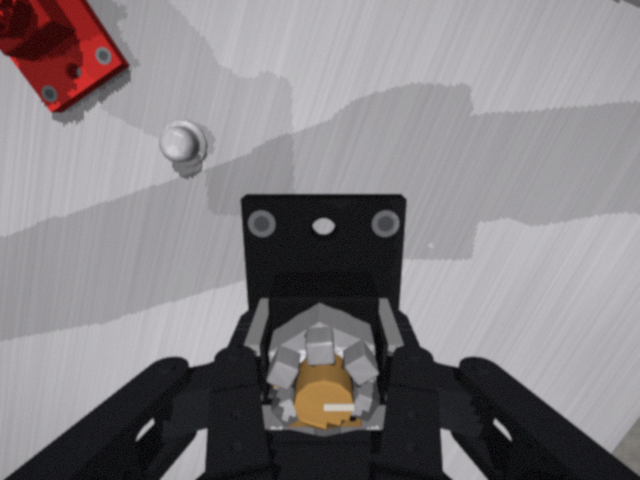

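Call:
{"name": "drive_tool", "arguments": {"commands": [[[0, 0.3, -0.87, 0, 0, 0, 0], [0, 0.3, -0.87, 0, 0, 0, 0], [0, 0.3, -0.87, 0, 0, 0, 0], [0, 0.3, -0.87, 0, 0, 0, 0], [0, 0.3, -0.87, 0, 0, 0, 0], [0, 0.3, -0.87, 0, 0, 0, 0], [0, 0, 0, 0, 0, 0, 0], [0, 0, 0, 0, 0, 0, 0]]]}}

```text
time: 6.7
ee_pos: [0.6611, 0.1489, 0.33]
ee_rot: [-3.141, 0.0, 1.913]
ft_force: [-0.7, 1.1, -4.1]
finger_gap: 0.0384
grip_force: 86.5
```

```bash
python3 - <<'E'
from h import *
s=env.state(); print(s["ee_pos"],s["ee_rot"],s["ft_force"],s["finger_gap"])
kw,p,d=snap("wrist","w4"); print(rect(kw,d,[.628,.25],.045,.054))
for q in ["valve1_seat","bonnetA_stem"]:
    for t in env.landmark_of("wrist",q): print(q,t["at"],t["score"],atz(kw,t["at"],.05 if q[0]=='v' else .21))
P=cloud(kw,d); m=np.hypot(P[:,0]-.628,P[:,1]-.25)<.06; print(np.histogram(P[m,2],np.arange(0,.09,.005)))
pin=P[m&(P[:,2]>.056)]; 
if len(pin):
  lab=cv2.kmeans((pin[:,:2]*1000).astype(np.float32),2,None,(3,50,.01),5,0); print(lab[2],len(pin))
# held plate: underside at TCP-?; 
m=np.hypot(*(P[:,:2]-s["ee_pos"][:2]).T)<.065; print(np.histogram(P[m,2],np.arange(.13,.26,.005)))
print("held",rect(kw,d,s["ee_pos"],.148,.162,.065))
E
```

```text
[0.66114353 0.14887058 0.329984  ] [-3.14097179e+00  3.69846410e-04  1.91298663e+00] [-0.66821366  1.14347728 -4.05604034] 0.03842079066174524
(array([0.62618481, 0.24728076]), (90.23066711425781, 111.60040283203125), -70.48664474487305, np.float64(0.049259744744228645), np.int64(17824))
bonnetA_stem [325.3, 405.1] 0.72 [0.65967664 0.15070762 0.21      ]
bonnetA_stem [406.3, 272.7] 0.26 [0.6653253  0.19698992 0.21      ]
(array([  395,     0,     0,     0,    10,    70,   250,   713,  1880,
       14517,  3311,    45,   226,     9,     0,     0,     0]), array([0.   , 0.005, 0.01 , 0.015, 0.02 , 0.025, 0.03 , 0.035, 0.04 ,
       0.045, 0.05 , 0.055, 0.06 , 0.065, 0.07 , 0.075, 0.08 , 0.085]))
[[613.0028  284.089  ]
 [645.985   198.78503]] 2144
(array([    0,     0,   296,   462, 13276,   451,   604,   808,   940,
        1806,  2352,  1351,  1996,  2800,  5088,  4809,  9464,  3432,
        3891,  5287,  7473,  8213,  5535,  1431,     0]), array([0.13 , 0.135, 0.14 , 0.145, 0.15 , 0.155, 0.16 , 0.165, 0.17 ,
       0.175, 0.18 , 0.185, 0.19 , 0.195, 0.2  , 0.205, 0.21 , 0.215,
       0.22 , 0.225, 0.23 , 0.235, 0.24 , 0.245, 0.25 , 0.255]))
held (array([0.65917395, 0.15007819]), (66.53854370117188, 101.23240661621094), 19.515506744384766, np.float64(0.1534883904260496), np.int64(14119))
```

View pics/w4.png

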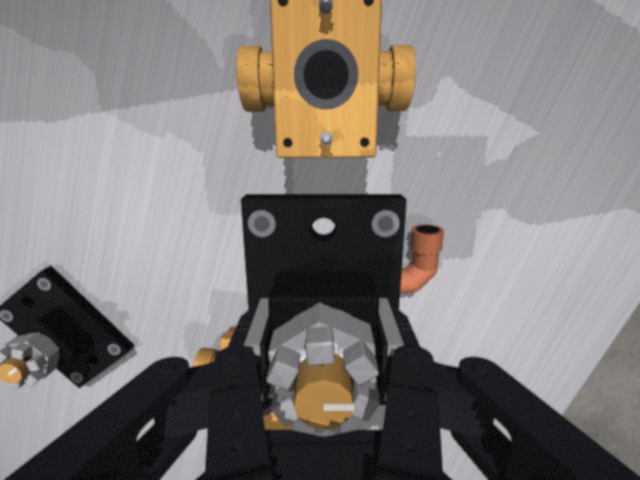

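Call:
{"name": "drive_tool", "arguments": {"commands": [[[0, 0.2, -0.6, 0, 0, 0, 0], [0, 0, 0, 0, 0, 0, 0], [0, 0, 0, 0, 0, 0, 0]]]}}

```text
time: 7.15
ee_pos: [0.6691, 0.1272, 0.3299]
ee_rot: [-3.141, -0.0, 1.917]
ft_force: [-0.6, 0.5, -4.2]
finger_gap: 0.0386
grip_force: 86.6
```

```bash
cat >> h.py <<'E'
def valve(k,p,d,c):
    P=cloud(k,d); v,u=np.nonzero(d>0); r=np.hypot(*(P[:,:2]-np.array(c)[:2]).T)
    o=rect(k,d,c,.0465,.0525,.066)
    m=(r<.05)&(r>.025)&(P[:,2]>.058)&(P[:,2]<.068); Q=P[m][:,:2]
    pins=cv2.kmeans((Q*1000).astype(np.float32),2,None,(3,50,.01),5,0)[2] if m.sum()>4 else None
    if pins is not None:
        e=pins[0]-pins[1]; print("pins",pins.round(1),"mid",pins.mean(0).round(1),"dist",np.linalg.norm(e).round(1),"x ang",((np.degrees(np.arctan2(e[1],e[0]))-90+90)%180)-90,m.sum())
    print("rect",o)
    # bore ring: dark pixels near centre at flange height
    m=(r<.03); g=p[v[m],u[m]].max(1)<75; uv=np.c_[u[m],v[m]][g]
    (cu,cv_)=(uv.min(0)+uv.max(0))/2; print("bore px",cu,cv_,"world",atz(k,[cu,cv_],.05).round(4), uv.max(0)-uv.min(0))
def held(k,d,zt):
    s=env.state(); print("held",rect(k,d,s["ee_pos"],s["ee_pos"][2]-.182,s["ee_pos"][2]-.168,.065),s["ee_pos"].round(4),np.degrees(s["ee_rot"]).round(2),s["ft_force"].round(1))
E
python3 - <<'E'
from h import *
kw,p,d=snap("wrist","w5"); held(kw,d,0); valve(kw,p,d,[.628,.25])
ks,ps,ds=snap("scene")
a=env.landmark_of("scene","valve1_seat"); b=env.landmark_of("wrist","valve1_seat")
print([(t["at"],round(t["score"],2)) for t in a],[(t["at"],round(t["score"],2)) for t in b])
for t in b:
  e=proj(ks,atz(kw,t["at"],.05))[0]; q=min(a,key=lambda s:np.hypot(*(np.array(s["at"])-e))); print(atz(kw,t["at"],.05),"tri",tri([ray(kw,t["at"]),ray(ks,q["at"])]))
E
```

```text
held (array([0.66725964, 0.12865602]), (66.4726791381836, 100.94053649902344), 19.841516494750977, np.float64(0.1533812979631984), np.int64(14090)) [0.669  0.1281 0.3298] [-1.7999e+02 -4.0000e-02  1.0989e+02] [ 0.3  1.3 -3. ]
pins [[635.7 216.1]
 [639.  217. ]] mid [637.4 216.6] dist 3.4 x ang -76.068665 152
rect (array([0.63025665, 0.23640335]), (67.66656494140625, 111.22818756103516), -70.07461929321289, np.float64(0.049328791100803154), np.int64(13794))
bore px 326.0 32.0 world [0.6247 0.252  0.05  ] [48 54]
[([400.6, 289.9], 0.68), ([266.4, 233.2], 0.68)] [([327.2, 36.6], 0.59)]
[0.62619845 0.24995358 0.05      ] tri [0.62562967 0.25248146 0.0426366 ]
```

Call:
{"name": "drive_tool", "arguments": {"commands": [[[0, -0.34, 0.94, 0, 0, 0, 0], [0, 0, 0, 0, 0, 0, 0], [0, 0, 0, 0, 0, 0, 0]]]}}

```text
time: 7.65
ee_pos: [0.655, 0.1671, 0.3298]
ee_rot: [-3.142, -0.001, 1.921]
ft_force: [1.1, 0.1, -3.4]
finger_gap: 0.0386
grip_force: 86.6
```

```bash
python3 - <<'E'
from h import *
kw,p,d=snap("wrist","w6"); held(kw,d,0); valve(kw,p,d,[.6255,.251])
E
```

```text
held (array([0.65312659, 0.16879732]), (66.62616729736328, 100.99601745605469), 20.042043685913086, np.float64(0.1533604199314537), np.int64(14109)) [0.6555 0.1654 0.3299] [1.8000e+02 1.0000e-02 1.0994e+02] [ 0.6 -1.  -4.2]
pins [[612.4 285.8]
 [637.1 217. ]] mid [624.7 251.4] dist 73.1 x ang 19.708237 318
rect (array([0.62473566, 0.25160362]), (100.03677368164062, 111.26820373535156), -70.33932495117188, np.float64(0.04926510239484719), np.int64(17662))
bore px 322.5 107.5 world [0.6224 0.2516 0.05  ] [51 47]
```

Call:
{"name": "drive_tool", "arguments": {"commands": [[[0, -0.24, 0.7, 0, 0, 0, 0], [0, -0.24, 0.7, 0, 0, 0, 0], [0, -0.24, 0.7, 0, 0, 0, 0], [0, 0, 0, -0.5, 0, 0, 0], [0, 0, 0, -0.6, 0, 0, 0], [0, 0, 0, -0.5, 0, 0, 0], [0, 0, 0, 0, 0, 0, 0], [0, 0, 0, 0, 0, 0, 0], [0, 0, 0, 0, 0, 0, 0]]]}}

```text
time: 8.6
ee_pos: [0.6278, 0.2482, 0.2674]
ee_rot: [3.139, 0.0, 1.916]
ft_force: [0.4, 1.1, -4.5]
finger_gap: 0.0386
grip_force: 86.4
```

```bash
python3 - <<'E'
from h import *
kw,p,d=snap("wrist"); held(kw,d,0); held(kw,d,0)
cv2.imwrite("pics/w7.png",cv2.resize(p[180:300,220:430,::-1],None,fx=3,fy=3))
E
```

```text
held (array([0.62638666, 0.24977112]), (66.35525512695312, 100.8475112915039), 19.63127899169922, np.float64(0.0909552060221949), np.int64(14122)) [0.6278 0.2483 0.2676] [179.84  -0.   109.8 ] [-0.1 -0.  -4. ]
held (array([0.62638666, 0.24977112]), (66.35525512695312, 100.8475112915039), 19.63127899169922, np.float64(0.0909552060221949), np.int64(14122)) [0.6278 0.2483 0.2676] [179.84  -0.   109.8 ] [-0.1 -0.  -4. ]
```

View pics/w7.png

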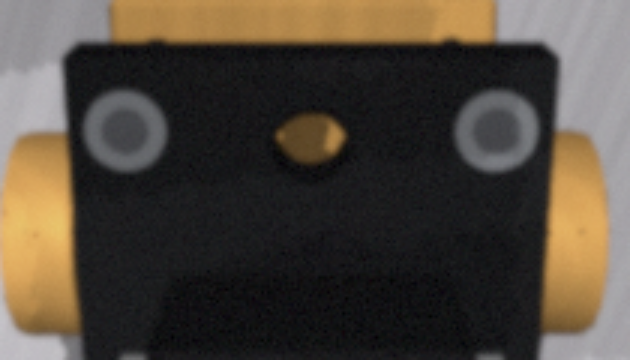

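Call:
{"name": "drive_tool", "arguments": {"commands": [[[0, -0.047, 0.042, -0.2, 0, 0, 0], [0, 0, 0, -0.1, 0, 0, 0], [0, 0, 0, 0, 0, 0, 0], [0, 0, 0, -0.1, 0, 0, 0], [0, 0, 0, -0.1, 0, 0, 0], [0, 0, 0, 0, 0, 0, 0], [0, 0, 0, 0, 0, 0, 0]]]}}

```text
time: 9.35
ee_pos: [0.6253, 0.25, 0.2458]
ee_rot: [3.141, 0.0, 1.917]
ft_force: [0.4, -0.0, -4.9]
finger_gap: 0.0383
grip_force: 86.6
```

```bash
python3 - <<'E'
from h import *
kw,p,d=snap("wrist"); held(kw,d,0)
E
```

```text
held (array([0.62334052, 0.25145448]), (66.45450592041016, 100.66417694091797), 19.586061477661133, np.float64(0.06926639828871561), np.int64(14184)) [0.6253 0.25   0.2459] [1.7998e+02 2.0000e-02 1.0982e+02] [ 1.2 -1.2 -3.9]
```

Call:
{"name": "drive_tool", "arguments": {"commands": [[[0, 0.015, 0, -0.08, 0, 0, 0], [0, 0, 0, -0.08, 0, 0, 0], [0, 0, 0, -0.02, 0, 0, 0], [0, 0, 0, 0, 0, 0, 0], [0, 0, 0, 0, 0, 0, 0]]]}}

```text
time: 9.9
ee_pos: [0.6256, 0.2501, 0.2386]
ee_rot: [-3.141, 0.0, 1.917]
ft_force: [-0.6, -1.2, -4.5]
finger_gap: 0.0387
grip_force: 86.6
```

```bash
python3 - <<'E'
from h import *
kw,p,d=snap("wrist"); held(kw,d,0)
E
```

```text
held (array([0.62344629, 0.25157199]), (66.51042175292969, 100.98086547851562), 19.342741012573242, np.float64(0.062131520173757115), np.int64(14413)) [0.6256 0.2502 0.2387] [-179.98   -0.    109.83] [ 0.5  0.6 -3.8]
```

Call:
{"name": "drive_tool", "arguments": {"commands": [[[0, 0, 0, -0.03, 0, 0, 0], [0, 0, 0, 0, 0, 0, 0], [0, 0, 0, 0, 0, 0, 0]]]}}

```text
time: 10.25
ee_pos: [0.6257, 0.2502, 0.2376]
ee_rot: [3.141, -0.0, 1.917]
ft_force: [-0.3, 0.5, -3.0]
finger_gap: 0.0383
grip_force: 86.7
```

Call:
{"name": "drive_tool", "arguments": {"commands": [[[1, 0, 0, 0, 0, 0, 0], [1, 0, 0, 0, 0, 0, 0], [1, 0, 0, 0, 0, 0, 0], [1, 0, 0, 0.3, 0, 0, 0], [1, 0, 0, 0.8, 0, 0, 0], [1, 0, 0, 0.8, 0, 0, 0], [1, 0, 0, 0.8, 0, 0, 0], [1, 0, 0, 0, 0, 0, 0], [1, 0, 0, 0, 0, 0, 0]]]}}

```text
time: 11.15
ee_pos: [0.6258, 0.2502, 0.3474]
ee_rot: [3.139, -0.0, 1.917]
ft_force: [-0.2, 0.5, -1.1]
finger_gap: 0.0854
grip_force: 0.0
```

```bash
python3 - <<'E'
from h import *
s=env.state(); print(s["ee_pos"],s["ee_rot"],s["joint_positions"])
kw,p,d=snap("wrist"); print(rect(kw,d,[.6247,.2515],.0565,.0675,.066))
P=cloud(kw,d);m=np.hypot(P[:,0]-.6247,P[:,1]-.2515)<.03;print(np.histogram(P[m,2],np.arange(.05,.13,.005)))
for t in env.landmark_of("wrist","bonnetA_stem"): print(t["at"],t["score"],atz(kw,t["at"],.119)); 
t=env.landmark_of("wrist","bonnetA_stem")[0]["at"]; t=[int(t[0]),int(t[1])]
cv2.imwrite("pics/w8.png",cv2.resize(p[max(0,t[1]-75):t[1]+75,t[0]-100:t[0]+100,::-1],None,fx=4,fy=4,interpolation=3)); print(t)
E
```

```text
[0.62580616 0.25017572 0.34735362] [ 3.13877666e+00 -4.17449810e-04  1.91689911e+00] [-0.59771614  0.56662865  0.23949225  1.60187373 -0.15336916  0.98870181
  0.03597877]
(array([0.62374457, 0.25188098]), (66.18611145019531, 100.1677017211914), 19.795103073120117, np.float64(0.06117344532332958), np.int64(8025))
(array([   0,   41, 1449,   87,  101,  115,  113,  873,   97,  113,  600,
        277, 1160,  725,    1]), array([0.05 , 0.055, 0.06 , 0.065, 0.07 , 0.075, 0.08 , 0.085, 0.09 ,
       0.095, 0.1  , 0.105, 0.11 , 0.115, 0.12 , 0.125]))
[321.6, 267.9] 0.76 [0.62356768 0.2517066  0.119     ]
[321, 267]
```

View pics/w8.png

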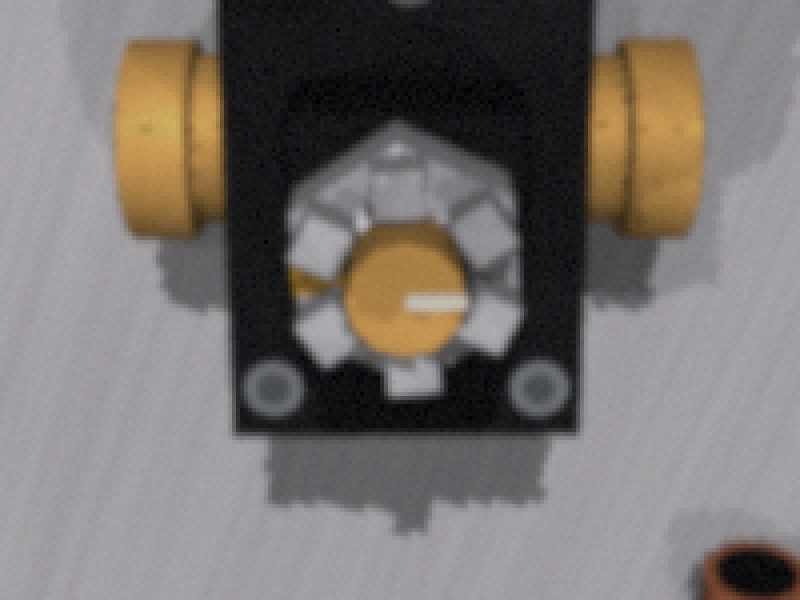

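Call:
{"name": "drive_tool", "arguments": {"commands": [[[1, 0, 0, 0, 0, 0, 0.267], [1, 0, 0, 0, 0, 0, 0.267], [1, 0, 0, 0, 0, 0, 0.267], [1, 0, 0, 0, 0, 0, 0.267], [1, 0, 0, 0, 0, 0, 0.267], [1, 0, 0, 0, 0, 0, 0.267], [1, 0, 0, 0, 0, 0, 0.267], [1, 0, 0, 0, 0, 0, 0.267], [1, 0, 0, 0, 0, 0, 0], [1, 0, 0, 0, 0, 0, 0], [1, 0, 0, 0, 0, 0, 0]]]}}

```text
time: 12.4
ee_pos: [0.6256, 0.2501, 0.3449]
ee_rot: [-3.141, -0.001, 3.033]
ft_force: [-0.2, -0.0, -0.1]
finger_gap: 0.0853
grip_force: 0.0
```

```bash
cat >> h.py <<'E'
def nut(c,z0,save=None,names=True):
    """rectified top view at nut top height z0+.0635; measure yellow and hexagon angle in world"""
    s=env.state(); kw,p,d=snap("wrist"); print("tcp",s["ee_pos"].round(4),np.degrees(s["ee_rot"]).round(2),"q7",s["joint_positions"][6].round(3))
    print("plate",rect(kw,d,c,z0+.0075,z0+.0175,.066))
    P=cloud(kw,d); v,u=np.nonzero(d>0); r=np.hypot(*(P[:,:2]-np.array(c)[:2]).T)
    m=(r<.012)&(P[:,2]>z0+.066); Q=P[m]; print("stem top mean",((Q.min(0)+Q.max(0))/2).round(4),m.sum())
    n=300; g=(np.arange(n)-n/2)/n*.06   # 0.2 mm/px, image up=+y,right=+x
    X,Y=np.meshgrid(g+c[0],-g+c[1]); uv=proj(kw,np.c_[X.ravel(),Y.ravel(),np.full(n*n,z0+.0635)]).astype(np.float32)
    w=cv2.remap(p,uv[:,0].reshape(n,n),uv[:,1].reshape(n,n),cv2.INTER_CUBIC)
    if save: cv2.imwrite(f"pics/{save}.png",cv2.resize(w[:,:,::-1],None,fx=2,fy=2))
    return w
E
python3 - <<'E'
from h import *
nut([.6245,.2514],.05,"n1")
E
```

```text
tcp [0.6256 0.2501 0.3449] [-1.7997e+02 -4.0000e-02  1.7377e+02] q7 1.022
plate (array([0.62409558, 0.25179977]), (66.6749267578125, 100.40870666503906), 19.779478073120117, np.float64(0.061252867673993405), np.int64(8159))
stem top mean [0.6226 0.2519 0.1867] 2384
```

View pics/n1.png

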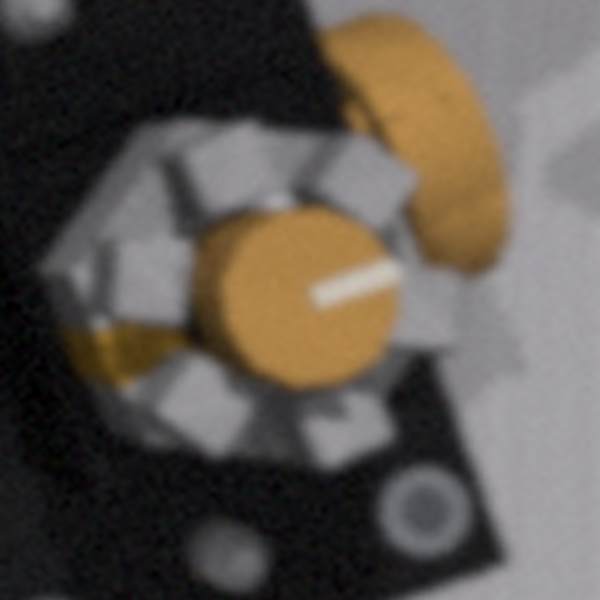

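Call:
{"name": "drive_tool", "arguments": {"commands": [[[1, -0.045, 0.04, 0, 0, 0, 0.037], [1, 0, 0, -0.7, 0, 0, 0], [1, 0, 0, -0.7, 0, 0, 0], [1, 0, 0, -0.5, 0, 0, 0], [1, 0, 0, 0, 0, 0, 0], [0, 0, 0, 0, 0, 0, 0], [0, 0, 0, 0, 0, 0, 0], [0, 0, 0, 0, 0, 0, 0], [0, 0, 0, 0, 0, 0, 0], [0, 0, 0, 0, 0, 0, 0], [0, 0, 0, 0, 0, 0, 0], [0, 0, 0, 0, 0, 0, 0]]], "grip_force": 90}}

```text
time: 13.65
ee_pos: [0.6244, 0.2515, 0.2713]
ee_rot: [3.141, 0.002, 3.054]
ft_force: [-1.5, -0.4, 6.5]
finger_gap: 0.0318
grip_force: 89.7
```

```bash
python3 - <<'E'
from h import *
s=env.state(); print({k:np.round(v,3) for k,v in s.items()})
E
```

```text
{'time': np.float64(13.65), 'joint_positions': array([-0.415,  0.651, -0.025,  1.634,  0.021,  0.855,  1.035]), 'qvel': array([ 0.001,  0.002, -0.002,  0.   , -0.001, -0.001, -0.001]), 'tau': array([-6.8300e-01, -5.5582e+01, -7.8100e-01, -2.0481e+01, -2.0800e-01,
       -5.0500e-01, -3.8000e-02]), 'ee_pos': array([0.624, 0.252, 0.271]), 'ee_rot': array([3.141e+00, 2.000e-03, 3.054e+00]), 'ft_force': array([-1.513, -0.404,  6.522]), 'wrist_torque': array([-0.326,  0.251,  0.013]), 'grip_force': np.float64(89.726), 'finger_gap': np.float64(0.032)}
```

Call:
{"name": "drive_tool", "arguments": {"commands": [[[0, 0, 0, 0, 0, 0, -0.28], [0, 0, 0, 0, 0, 0, -0.28], [0, 0, 0, 0, 0, 0, -0.28], [0, 0, 0, 0, 0, 0, -0.28], [0, 0, 0, 0, 0, 0, -0.28], [0, 0, 0, 0, 0, 0, -0.28], [0, 0, 0, 0, 0, 0, -0.28], [0, 0, 0, 0, 0, 0, -0.28], [0, 0, 0, 0, 0, 0, -0.28], [0, 0, 0, 0, 0, 0, -0.28], [0, 0, 0, 0, 0, 0, 0]]]}}

```text
time: 14.75
ee_pos: [0.6249, 0.2522, 0.2713]
ee_rot: [3.137, -0.001, 1.588]
ft_force: [2.3, 0.2, 6.5]
finger_gap: 0.0318
grip_force: 89.8
```

```bash
python3 - <<'E'
from h import *
s=env.state(); print({k:np.round(v,3) for k,v in s.items()})
E
```

```text
{'time': np.float64(14.75), 'joint_positions': array([-0.669,  0.667,  0.339,  1.652, -0.273,  0.865, -0.204]), 'qvel': array([ 0.017, -0.004, -0.024, -0.   ,  0.019,  0.001,  0.095]), 'tau': array([ -0.85 , -54.007,   5.285, -18.246,  -0.179,   0.462,  -0.68 ]), 'ee_pos': array([0.625, 0.252, 0.271]), 'ee_rot': array([ 3.137e+00, -1.000e-03,  1.588e+00]), 'ft_force': array([2.337, 0.156, 6.455]), 'wrist_torque': array([-0.04 , -0.399, -0.132]), 'grip_force': np.float64(89.842), 'finger_gap': np.float64(0.032)}
```

Call:
{"name": "drive_tool", "arguments": {"commands": [[[0, 0, 0, 0, 0, 0, -0.28], [0, 0, 0, 0, 0, 0, -0.28], [0, 0, 0, 0, 0, 0, -0.28], [0, 0, 0, 0, 0, 0, -0.28], [0, 0, 0, 0, 0, 0, -0.28], [0, 0, 0, 0, 0, 0, -0.28], [0, 0, 0, 0, 0, 0, -0.28], [0, 0, 0, 0, 0, 0, -0.28], [0, 0, 0, 0, 0, 0, -0.28], [0, 0, 0, 0, 0, 0, 0]]]}}

```text
time: 15.75
ee_pos: [0.6255, 0.2514, 0.2713]
ee_rot: [3.14, -0.006, 0.269]
ft_force: [3.8, -0.5, 6.2]
finger_gap: 0.0316
grip_force: 89.9
```

```bash
python3 - <<'E'
from h import *
s=env.state(); print({k:np.round(v,3) for k,v in s.items()})
E
```

```text
{'time': np.float64(15.75), 'joint_positions': array([-0.882,  0.736,  0.664,  1.667, -0.542,  0.924, -1.312]), 'qvel': array([ 0.013, -0.009, -0.021, -0.001,  0.013, -0.002,  0.076]), 'tau': array([ -1.988, -52.507,   9.339, -16.404,  -0.39 ,   1.102,  -0.559]), 'ee_pos': array([0.626, 0.251, 0.271]), 'ee_rot': array([ 3.14 , -0.006,  0.269]), 'ft_force': array([ 3.843, -0.526,  6.229]), 'wrist_torque': array([-0.375, -0.749, -0.124]), 'grip_force': np.float64(89.917), 'finger_gap': np.float64(0.032)}
```

Call:
{"name": "drive_tool", "arguments": {"commands": [[[0, 0, 0, 0, 0, 0, -0.2], [0, 0, 0, 0, 0, 0, -0.2], [0, 0, 0, 0, 0, 0, -0.2], [0, 0, 0, 0, 0, 0, -0.15], [0, 0, 0, 0, 0, 0, 0], [0, 0, 0, 0, 0, 0, 0]]]}}

```text
time: 16.35
ee_pos: [0.6257, 0.251, 0.2714]
ee_rot: [-3.141, -0.006, -0.121]
ft_force: [4.3, -1.5, 4.7]
finger_gap: 0.0323
grip_force: 89.9
```

```bash
python3 - <<'E'
from h import *
s=env.state(); print({k:np.round(v,3) for k,v in s.items()})
E
```

```text
{'time': np.float64(16.35), 'joint_positions': array([-0.937,  0.768,  0.756,  1.671, -0.622,  0.952, -1.642]), 'qvel': array([ 0.003, -0.003, -0.004,  0.   , -0.001, -0.001,  0.001]), 'tau': array([-2.3570e+00, -5.2693e+01,  1.0302e+01, -1.5771e+01, -4.3900e-01,
        1.4360e+00, -4.3000e-02]), 'ee_pos': array([0.626, 0.251, 0.271]), 'ee_rot': array([-3.141, -0.006, -0.121]), 'ft_force': array([ 4.263, -1.453,  4.7  ]), 'wrist_torque': array([-0.393, -0.955, -0.003]), 'grip_force': np.float64(89.881), 'finger_gap': np.float64(0.032)}
```

Call:
{"name": "drive_tool", "arguments": {"commands": [[[0, 0, 0, 0, 0, 0, -0.11], [0, 0, 0, 0, 0, 0, 0], [0, 0, 0, 0, 0, 0, 0], [1, 0, 0, 0, 0, 0, 0], [1, 0, 0, 0, 0, 0, 0], [1, 0, 0, 0, 0, 0, 0], [1, 0, 0, 0.5, 0, 0, 0], [1, 0, 0, 0.8, 0, 0, 0], [1, 0, 0, 0.6, 0, 0, 0], [1, 0, 0, 0, 0, 0, 0], [1, 0, 0, 0, 0, 0, 0]]]}}

```text
time: 17.45
ee_pos: [0.6238, 0.2519, 0.3468]
ee_rot: [-3.14, -0.001, -0.181]
ft_force: [0.1, 0.0, -0.4]
finger_gap: 0.0853
grip_force: 0.0
```

```bash
python3 - <<'E'
from h import *
nut([.624,.2517],.05,"n2")
E
```

```text
tcp [0.6238 0.2519 0.3468] [-1.7992e+02 -5.0000e-02 -1.0350e+01] q7 -1.742
plate (array([0.62402075, 0.2525455 ]), (66.66294860839844, 100.41322326660156), 18.57627296447754, np.float64(0.06128235430950715), np.int64(8090))
stem top mean [0.6256 0.251  0.188 ] 4184
```

View pics/n2.png

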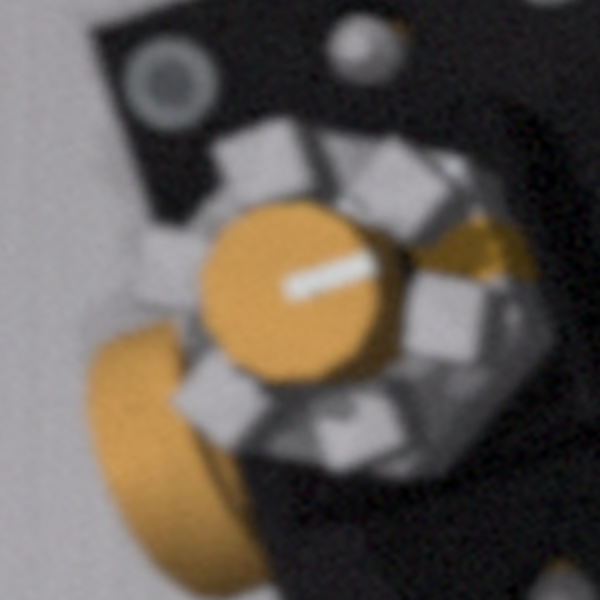

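```bash
python3 - <<'E'
from h import *
kt,pt,dt=snap("top","t2"); P=cloud(kt,dt); v,u=np.nonzero(dt>0)
for t in env.landmark_of("top","bonnetA_stem")+env.landmark_of("top","bonnetA_turret"):
    c=atz(kt,t["at"],.06); print(np.round(t["at"]),round(t["score"],2),c.round(3), pt[int(t["at"][1]),int(t["at"][0])])
c=atz(kt,[366,269],.069); print(c)
m=(np.hypot(P[:,0]-c[0],P[:,1]-c[1])<.08)&(P[:,2]>.006)&(P[:,2]<.02); print(P[m].mean(0),m.sum(),rect(kt,dt,P[m].mean(0),.006,.02,.075))
c=atz(kt,[350,178],.05); print("valve2",c,rect(kt,dt,c,.046,.053,.066))
E
```

```text
[217. 182.] 0.89 [0.643 0.26  0.06 ] [210 180 143]
[197. 388.] 0.72 [0.264 0.293 0.06 ] [199 151  85]
[206. 384.] 0.89 [0.27  0.276 0.06 ] [121  81  46]
[222. 192.] 0.67 [0.624 0.25  0.06 ] [162 160 161]
[ 0.4726727  -0.01843497  0.069     ]
[ 0.47251063 -0.01805181  0.01187225] 1205 (array([ 0.47465167, -0.01670373]), (89.96866607666016, 108.68425750732422), 67.69441223144531, np.float64(0.01187781028189483), np.int64(1205))
valve2 [0.65069111 0.00493606 0.05      ] (array([0.6521192 , 0.00572797]), (100.30711364746094, 112.04013061523438), -78.49860286712646, np.float64(0.049735436366700636), np.int64(1722))
```

Call:
{"name": "drive_tool", "arguments": {"commands": [[[1, -0.315, -0.56, 0, 0, 0, 0.28], [1, -0.315, -0.56, 0, 0, 0, 0.28], [1, -0.315, -0.56, 0, 0, 0, 0.28], [1, -0.315, -0.56, 0, 0, 0, 0.28], [1, -0.315, -0.56, 0, 0, 0, 0.28], [1, -0.315, -0.56, 0, 0, 0, 0.28], [1, -0.315, -0.56, 0, 0, 0, 0.28], [1, -0.315, -0.56, 0, 0, 0, 0.28], [1, -0.315, -0.56, 0, 0, 0, 0.28], [1, -0.315, -0.56, 0, 0, 0, 0.28], [1, -0.315, -0.56, 0, 0, 0, 0.28], [1, -0.315, -0.56, 0, 0, 0, 0.28]]]}}

```text
time: 18.85
ee_pos: [0.4719, -0.018, 0.345]
ee_rot: [-3.141, 0.0, 1.584]
ft_force: [0.3, -0.3, -0.4]
finger_gap: 0.0857
grip_force: 0.0
```

Call:
{"name": "drive_tool", "arguments": {"commands": [[[1, 0, 0, 0, 0, 0, 0.26], [1, 0, 0, 0, 0, 0, 0.26], [1, 0, 0, 0, 0, 0, 0.26], [1, 0, 0, 0, 0, 0, 0.26], [1, 0, 0, 0, 0, 0, 0.26], [1, 0, 0, 0, 0, 0, 0.26], [1, 0, 0, 0, 0, 0, 0.26], [1, 0, 0, 0, 0, 0, 0], [1, 0, 0, 0, 0, 0, 0]]]}}

```text
time: 19.75
ee_pos: [0.4725, -0.0172, 0.3451]
ee_rot: [-3.141, -0.001, 2.527]
ft_force: [0.5, 0.2, -0.3]
finger_gap: 0.0854
grip_force: 0.0
```

```bash
python3 - <<'E'
from h import *
s=env.state(); print(s["ee_pos"],np.degrees(s["ee_rot"]),s["joint_positions"])
kw,p,d=snap("wrist"); 
kt=env.calibration("top"); env.read_camera("top")
T=env.landmark_of("top","bonnetA_stem"); tt=[t for t in T if abs(t["at"][0]-366)<60 and abs(t["at"][1]-269)<40]
for t in env.landmark_of("wrist","bonnetA_stem"):
    c=atz(kw,t["at"],.069); print(t["at"],round(t["score"],2),c,[tri([ray(kw,t["at"]),ray(kt,q["at"])]).round(3) for q in tt])
    print(rect(kw,d,c,.006,.018,.064))
nut(rect(kw,d,c,.006,.018,.064)[0],0,"n3")
E
```

```text
[ 0.47251738 -0.01724348  0.34512541] [-1.79964257e+02 -3.59816373e-02  1.44814393e+02] [-0.34965851  0.25169072  0.36318311  2.09917481 -0.12211604  0.81113151
  1.04410841]Traceback (most recent call last):
  File "<stdin>", line 9, in <module>
NameError: name 'c' is not defined
```

```bash
python3 - <<'E'
from h import *
kw,p,d=snap("wrist","w9"); P=cloud(kw,d)
m=(np.hypot(P[:,0]-.4725,P[:,1]+.018)<.15)&(P[:,2]>.006)&(P[:,2]<.018); print(m.sum(),np.median(P[m],0))
c=np.median(P[m],0); r=rect(kw,d,c,.006,.018,.075); print(r); r=rect(kw,d,r[0],.006,.018,.064); print(r)
nut(r[0],0,"n3")
kt,pt,dt=snap("top")
for q in ["top","wrist"]:
  print([(np.round(t["at"]),round(t["score"],2)) for t in env.landmark_of(q,"nutA_mid")])
E
```

```text
6077 [ 0.46077044 -0.01311306  0.01121007]
(array([ 0.47322607, -0.01989162]), (66.26765441894531, 100.97412872314453), 56.599876403808594, np.float64(0.011197941674961742), np.int64(5941))
(array([ 0.47322607, -0.01989162]), (66.26765441894531, 100.97412872314453), 56.599876403808594, np.float64(0.011197941674961742), np.int64(5941))
tcp [ 0.4726 -0.017   0.3454] [-179.99   -0.    144.96] q7 1.046
plate (array([ 0.47301193, -0.01981284]), (66.16019439697266, 100.46640014648438), 56.533470153808594, np.float64(0.011201405618477878), np.int64(5891))
stem top mean [ 0.4727 -0.0194  0.068 ] 480
[(array([216., 188.]), 0.82), (array([203., 384.]), 0.71), (array([122., 340.]), 0.52)]
[]
```

View pics/w9.png

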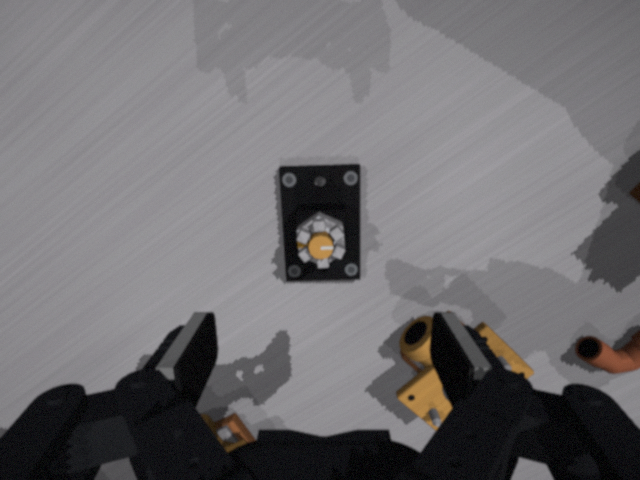

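Call:
{"name": "drive_tool", "arguments": {"commands": [[[1, 0.01, -0.07, -0.5, 0, 0, 0.053], [1, 0, 0, -0.9, 0, 0, 0], [1, 0, 0, -0.9, 0, 0, 0], [1, 0, 0, -0.8, 0, 0, 0], [1, 0, 0, -0.5, 0, 0, 0], [1, 0, 0, -0.3, 0, 0, 0], [1, 0, 0, 0, 0, 0, 0]]]}}

```text
time: 20.9
ee_pos: [0.4727, -0.0199, 0.1884]
ee_rot: [-3.14, -0.002, 2.559]
ft_force: [0.7, 0.4, 0.2]
finger_gap: 0.0853
grip_force: 0.0
```

```bash
python3 - <<'E'
from h import *
s=env.state(); print(s["ee_pos"],np.degrees(s["ee_rot"]),s["ft_force"])
kw,p,d=snap("wrist"); print(rect(kw,d,s["ee_pos"],.006,.018,.066))
E
```

```text
[ 0.47265645 -0.01992223  0.18835166] [-1.79906458e+02 -1.15891047e-01  1.46594659e+02] [0.69487484 0.43195452 0.21152989]
(array([ 0.4730791, -0.0200725]), (66.52910614013672, 101.15805053710938), 56.51704406738281, np.float64(0.011167663332953326), np.int64(17129))
```

Call:
{"name": "drive_tool", "arguments": {"commands": [[[0, 0, 0, 0, 0, 0, 0], [0, 0, 0, 0, 0, 0, 0], [0, 0, 0, 0, 0, 0, 0], [0, 0, 0, 0, 0, 0, 0], [0, 0, 0, 0, 0, 0, 0], [0, 0, 0, 0, 0, 0, 0], [0, 0, 0, 0, 0, 0, 0]]], "grip_force": 80}}

```text
time: 21.65
ee_pos: [0.4735, -0.0199, 0.1907]
ee_rot: [3.14, 0.001, 2.559]
ft_force: [-1.3, -1.1, 8.2]
finger_gap: 0.0386
grip_force: 81.4
```

Call:
{"name": "drive_tool", "arguments": {"commands": [[[0, 0, 0, 0.4, 0, 0, 0], [0, 0, 0, 0.8, 0, 0, 0], [0, 0, 0, 0.9, 0, 0, 0], [0, 0, 0, 0.9, 0, 0, 0], [0, 0, 0, 0.55, 0, 0, 0], [0, 0.7, -0.22, 0, 0, 0, -0.215], [0, 0.7, -0.22, 0, 0, 0, -0.215], [0, 0.7, -0.22, 0, 0, 0, -0.215], [0, 0.7, -0.22, 0, 0, 0, -0.215], [0, 0.7, -0.22, 0, 0, 0, -0.215], [0, 0.7, -0.22, 0, 0, 0, -0.215], [0, 0.7, -0.22, 0, 0, 0, -0.215]]]}}

```text
time: 22.85
ee_pos: [0.6694, -0.0814, 0.3305]
ee_rot: [-3.139, -0.001, 1.766]
ft_force: [0.1, -0.8, -4.8]
finger_gap: 0.0384
grip_force: 82.5
```

Call:
{"name": "drive_tool", "arguments": {"commands": [[[0, 0, 0, 0, 0, 0, 0], [0, 0, 0, 0, 0, 0, 0], [0, 0, 0, 0, 0, 0, 0]]]}}

```text
time: 23.15
ee_pos: [0.668, -0.081, 0.3306]
ee_rot: [-3.139, -0.001, 1.772]
ft_force: [-0.4, -0.3, -4.9]
finger_gap: 0.0387
grip_force: 82.7
```

```bash
python3 - <<'E'
from h import *
kw,p,d=snap("wrist","w10"); held(kw,d,0); valve(kw,p,d,[.652,.0055])
kt,pt,dt=snap("top"); a=env.landmark_of("top","valve1_seat"); b=env.landmark_of("wrist","valve1_seat")
for t in b:
  for q in a: print(atz(kw,t["at"],.05),"tri",tri([ray(kw,t["at"]),ray(kt,q["at"])]))
E
```

```text
held (array([ 0.66613623, -0.08133193]), (66.35830688476562, 101.04512786865234), 11.48082447052002, np.float64(0.1511189402470126), np.int64(13491)) [ 0.6681 -0.081   0.331 ] [-1.7991e+02 -7.0000e-02  1.0150e+02] [-0.9 -0.3 -4.9]
pins [[645.1  41.4]
 [659.1 -30.4]] mid [652.1   5.5] dist 73.1 x ang 11.035606 306
rect (array([0.65205786, 0.00558579]), (100.15644073486328, 110.97892761230469), -78.89906311035156, np.float64(0.049272083312274104), np.int64(17452))
bore px 329.0 111.0 world [0.652  0.0058 0.05  ] [44 46]
```

Call:
{"name": "drive_tool", "arguments": {"commands": [[[0, -0.117, 0.723, 0, 0, 0, -0.015], [0, -0.117, 0.723, 0, 0, 0, 0], [0, -0.117, 0.723, 0, 0, 0, 0], [0, 0, 0, -0.5, 0, 0, 0], [0, 0, 0, -0.6, 0, 0, 0], [0, 0, 0, -0.45, 0, 0, 0], [0, 0, 0, 0, 0, 0, 0], [0, 0, 0, 0, 0, 0, 0], [0, 0, 0, 0, 0, 0, 0]]]}}

```text
time: 24.25
ee_pos: [0.6557, 0.0048, 0.2708]
ee_rot: [3.139, 0.0, 1.762]
ft_force: [0.3, 0.8, -5.4]
finger_gap: 0.038
grip_force: 82.5
```

```bash
python3 - <<'E'
from h import *
kw,p,d=snap("wrist"); held(kw,d,0)
E
```

```text
held (array([0.65467389, 0.00466016]), (66.51980590820312, 100.70478057861328), 10.947518348693848, np.float64(0.09122308524651389), np.int64(13508)) [0.6556 0.0049 0.2709] [1.7986e+02 2.0000e-02 1.0098e+02] [-0.2 -0.7 -5.6]
```

Call:
{"name": "drive_tool", "arguments": {"commands": [[[0, -0.072, 0.025, -0.15, 0, 0, 0], [0, 0, 0, -0.15, 0, 0, 0], [0, 0, 0, 0, 0, 0, 0], [0, 0, 0, -0.1, 0, 0, 0], [0, 0, 0, -0.1, 0, 0, 0], [0, 0, 0, 0, 0, 0, 0], [0, 0, 0, 0, 0, 0, 0]]]}}

```text
time: 25.0
ee_pos: [0.6524, 0.0062, 0.2494]
ee_rot: [3.141, 0.0, 1.763]
ft_force: [1.9, 0.3, -6.4]
finger_gap: 0.0385
grip_force: 82.8
```

```bash
python3 - <<'E'
from h import *
kw,p,d=snap("wrist"); held(kw,d,0)
E
```

```text
held (array([0.65090771, 0.00579827]), (66.39510345458984, 100.80313110351562), 10.763482093811035, np.float64(0.06985158676600103), np.int64(13523)) [0.6524 0.0061 0.2495] [1.7997e+02 2.0000e-02 1.0100e+02] [ 1.5 -0.5 -5.7]
```

Call:
{"name": "drive_tool", "arguments": {"commands": [[[0, 0.015, 0, -0.08, 0, 0, 0], [0, 0, 0, -0.08, 0, 0, 0], [0, 0, 0, -0.04, 0, 0, 0], [0, 0, 0, -0.03, 0, 0, 0], [0, 0, 0, 0, 0, 0, 0], [0, 0, 0, 0, 0, 0, 0]]]}}

```text
time: 25.65
ee_pos: [0.6527, 0.0063, 0.2408]
ee_rot: [3.141, -0.0, 1.763]
ft_force: [-2.9, 0.9, 2.0]
finger_gap: 0.0382
grip_force: 83.6
```

```bash
python3 - <<'E'
from h import *
kw,p,d=snap("wrist"); held(kw,d,0)
E
```

```text
held (array([0.65120819, 0.0060262 ]), (66.55740356445312, 100.62055206298828), 10.983695030212402, np.float64(0.06123882514152318), np.int64(13804)) [0.6527 0.0063 0.2408] [ 1.80e+02 -2.00e-02  1.01e+02] [-3.5 -0.1  2.8]
```

Call:
{"name": "drive_tool", "arguments": {"commands": [[[1, 0, 0, 0, 0, 0, 0], [1, 0, 0, 0, 0, 0, 0], [1, 0, 0, 0, 0, 0, 0], [1, 0, 0, 0.3, 0, 0, 0], [1, 0, 0, 0.8, 0, 0, 0], [1, 0, 0, 0.8, 0, 0, 0], [1, 0, 0, 0.8, 0, 0, 0], [1, 0, 0, 0, 0, 0, 0], [1, 0, 0, 0, 0, 0, 0]]]}}

```text
time: 26.6
ee_pos: [0.6529, 0.0062, 0.3499]
ee_rot: [3.139, -0.0, 1.763]
ft_force: [0.1, 0.3, -1.9]
finger_gap: 0.085
grip_force: 0.0
```

```bash
python3 - <<'E'
from h import *
nut([.6515,.0058],.05,"n4")
E
```

```text
tcp [0.6529 0.0062 0.3499] [179.85  -0.   101.01] q7 0.406
plate (array([0.65130542, 0.00596849]), (66.22457122802734, 100.50889587402344), 10.94267463684082, np.float64(0.06119188769240935), np.int64(7785))
stem top mean [0.6513 0.0076 0.1888] 1093
```

View pics/n4.png

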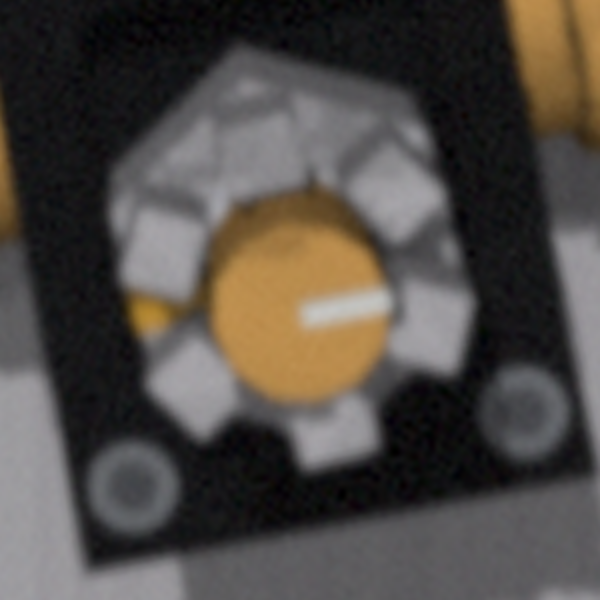

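Call:
{"name": "drive_tool", "arguments": {"commands": [[[1, -0.035, -0.008, 0, 0, 0, 0.263], [1, 0, 0, 0, 0, 0, 0.263], [1, 0, 0, 0, 0, 0, 0.263], [1, 0, 0, 0, 0, 0, 0.263], [1, 0, 0, 0, 0, 0, 0.263], [1, 0, 0, 0, 0, 0, 0.263], [1, 0, 0, 0, 0, 0, 0.263], [1, 0, 0, 0, 0, 0, 0.263], [1, 0, 0, 0, 0, 0, 0], [1, 0, 0, 0, 0, 0, 0]]]}}

```text
time: 27.65
ee_pos: [0.6511, 0.0058, 0.3473]
ee_rot: [-3.141, -0.002, 2.861]
ft_force: [0.2, 0.1, 0.2]
finger_gap: 0.0856
grip_force: 0.0
```

```bash
python3 - <<'E'
from h import *
nut([.6515,.0058],.05)
E
```

```text
tcp [0.6511 0.0058 0.3473] [-1.7997e+02 -1.0000e-01  1.6392e+02] q7 1.369
plate (array([0.65157587, 0.00604819]), (66.72366333007812, 100.22885131835938), 10.807730674743652, np.float64(0.061243710066309215), np.int64(7934))
stem top mean [0.6499 0.0061 0.1871] 750
```

Centre agrees. Adjust by a hair, descend and grip the nut.

Call:
{"name": "drive_tool", "arguments": {"commands": [[[1, 0.012, 0.004, 0, 0, 0, 0.01], [1, 0, 0, -0.7, 0, 0, 0], [1, 0, 0, -0.7, 0, 0, 0], [1, 0, 0, -0.55, 0, 0, 0], [1, 0, 0, 0, 0, 0, 0], [0, 0, 0, 0, 0, 0, 0], [0, 0, 0, 0, 0, 0, 0], [0, 0, 0, 0, 0, 0, 0], [0, 0, 0, 0, 0, 0, 0], [0, 0, 0, 0, 0, 0, 0], [0, 0, 0, 0, 0, 0, 0], [0, 0, 0, 0, 0, 0, 0]]], "grip_force": 90}}

```text
time: 28.9
ee_pos: [0.6523, 0.0057, 0.2722]
ee_rot: [3.141, 0.002, 2.87]
ft_force: [-0.4, -0.8, 5.2]
finger_gap: 0.0315
grip_force: 89.7
```

Call:
{"name": "drive_tool", "arguments": {"commands": [[[0, 0, 0, 0, 0, 0, -0.28], [0, 0, 0, 0, 0, 0, -0.28], [0, 0, 0, 0, 0, 0, -0.28], [0, 0, 0, 0, 0, 0, -0.28], [0, 0, 0, 0, 0, 0, -0.28], [0, 0, 0, 0, 0, 0, -0.28], [0, 0, 0, 0, 0, 0, -0.28], [0, 0, 0, 0, 0, 0, -0.28], [0, 0, 0, 0, 0, 0, -0.28], [0, 0, 0, 0, 0, 0, -0.28], [0, 0, 0, 0, 0, 0, 0]]]}}

```text
time: 30.0
ee_pos: [0.6528, 0.0061, 0.2722]
ee_rot: [3.138, -0.0, 1.401]
ft_force: [0.1, -0.5, 6.5]
finger_gap: 0.0316
grip_force: 89.9
```

```bash
python3 - <<'E'
from h import *
s=env.state(); print({k:np.round(v,3) for k,v in s.items()})
E
```

```text
{'time': np.float64(30.0), 'joint_positions': array([-0.496,  0.691,  0.622,  1.722, -0.499,  0.888,  0.169]), 'qvel': array([ 0.014, -0.006, -0.02 , -0.001,  0.014, -0.004,  0.077]), 'tau': array([ -0.705, -50.965,   9.583, -17.62 ,  -0.14 ,   0.172,  -0.536]), 'ee_pos': array([0.653, 0.006, 0.272]), 'ee_rot': array([ 3.138, -0.   ,  1.401]), 'ft_force': array([ 0.138, -0.536,  6.5  ]), 'wrist_torque': array([-0.119, -0.026, -0.135]), 'grip_force': np.float64(89.852), 'finger_gap': np.float64(0.032)}
```

Call:
{"name": "drive_tool", "arguments": {"commands": [[[0, 0, 0, 0, 0, 0, -0.28], [0, 0, 0, 0, 0, 0, -0.28], [0, 0, 0, 0, 0, 0, -0.28], [0, 0, 0, 0, 0, 0, -0.28], [0, 0, 0, 0, 0, 0, -0.28], [0, 0, 0, 0, 0, 0, -0.28], [0, 0, 0, 0, 0, 0, -0.28], [0, 0, 0, 0, 0, 0, -0.28], [0, 0, 0, 0, 0, 0, -0.28], [0, 0, 0, 0, 0, 0, 0], [0, 0, 0, 0, 0, 0, 0]]]}}

```text
time: 31.1
ee_pos: [0.6531, 0.0056, 0.2722]
ee_rot: [3.14, -0.005, 0.085]
ft_force: [2.2, -1.2, 4.3]
finger_gap: 0.0317
grip_force: 89.8
```

Call:
{"name": "drive_tool", "arguments": {"commands": [[[0, 0, 0, 0, 0, 0, -0.2], [0, 0, 0, 0, 0, 0, -0.2], [0, 0, 0, 0, 0, 0, -0.2], [0, 0, 0, 0, 0, 0, 0], [0, 0, 0, 0, 0, 0, 0]]]}}

```text
time: 31.6
ee_pos: [0.6531, 0.0053, 0.2722]
ee_rot: [3.141, -0.006, -0.229]
ft_force: [2.9, -3.3, 4.3]
finger_gap: 0.0314
grip_force: 89.8
```

Call:
{"name": "drive_tool", "arguments": {"commands": [[[0, 0, 0, 0, 0, 0, -0.22], [0, 0, 0, 0, 0, 0, 0], [0, 0, 0, 0, 0, 0, 0], [1, 0, 0, 0, 0, 0, 0], [1, 0, 0, 0, 0, 0, 0], [1, 0, 0, 0, 0, 0, 0], [1, 0, 0, 0.5, 0, 0, 0], [1, 0, 0, 0.8, 0, 0, 0], [1, 0, 0, 0.6, 0, 0, 0], [1, 0, 0, 0, 0, 0, 0], [1, 0, 0, 0, 0, 0, 0]]]}}

```text
time: 32.7
ee_pos: [0.6518, 0.0062, 0.3475]
ee_rot: [-3.14, -0.001, -0.345]
ft_force: [-1.4, 0.1, -0.9]
finger_gap: 0.0854
grip_force: 0.0
```

```bash
python3 - <<'E'
from h import *
nut([.6515,.0058],.05,"n5")
E
```

```text
tcp [0.6518 0.0062 0.3475] [-1.7993e+02 -5.0000e-02 -1.9760e+01] q7 -1.368
plate (array([0.65165515, 0.0066702 ]), (66.5871353149414, 100.42973327636719), 9.815558433532715, np.float64(0.06130552458040772), np.int64(8035))
stem top mean [0.6534 0.0049 0.1884] 3993
```

View pics/n5.png

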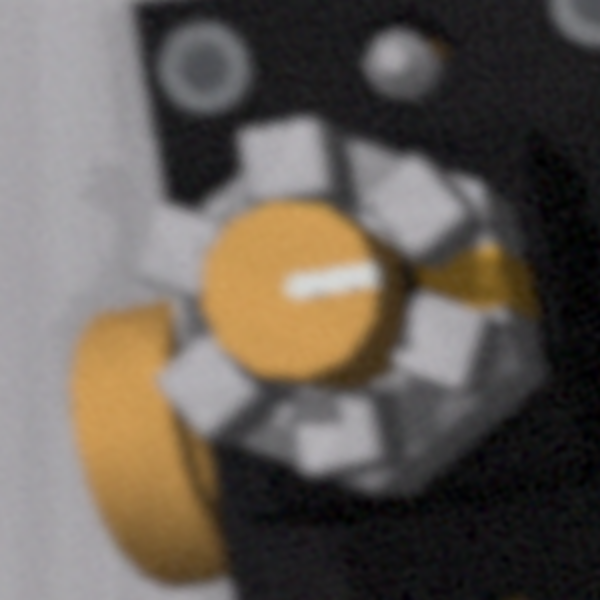

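```bash
python3 - <<'E'
from h import *
kt,pt,dt=snap("top","t3")
for c in ([.624,.2517],[.6515,.006]): print(rect(kt,dt,c,.0575,.068,.066))
kt,pt,ds=snap("scene","s3"); c=[.624,.2517]; print(rect(kt,ds,c,.056,.068,.066))
E
```

```text
(array([0.62524579, 0.25226741]), (66.99510955810547, 100.11433410644531), 18.516286849975586, np.float64(0.06217796629486805), np.int64(1279))
(array([ 0.63494586, -0.04174505]), (14.700706481933594, 30.125211715698242), 59.14006042480469, np.float64(0.06168941905620007), np.int64(77))
(array([0.62678931, 0.25292644]), (69.79781341552734, 101.78353118896484), 18.575580596923828, np.float64(0.062063066963126134), np.int64(1104))
```

View pics/s3.png

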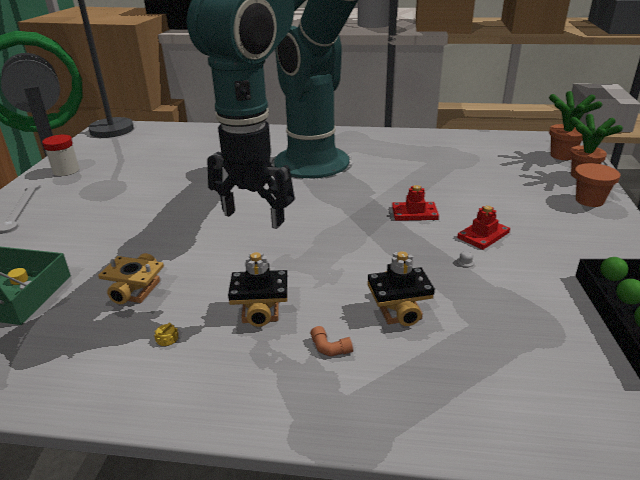

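Both black bonnets sit flush on their bodies, at (258,285) and (400,285). The elbow, knob and cap are in place, and there is no third black bonnet.

```bash
python3 -c "
from bench import env
print(env.sign_off())"
```

```text
the job is handed in; nothing more can be done
None
```

I fitted both black bonnets flush on valve bodies of their own, tightened both castle nuts until the yellow slot lined up to within about 1–2° of the white line, and handed the job in at about 33 s; the sign-off call returned no verdict.

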